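# Free the ball dish and turn it level for the next look

### The job

A steel bearing ball is being looked over in its white dish: swing the cam lever on the stand fully round, outward from the dish, so that the keeper slides off the dish's tab, then lift the dish by its bow handle straight up at least 5 cm off its seat, and only then turn it through a quarter turn (either way) above the stand. Keep the dish level and the loose ball inside the scribed ring all the time, leave the pin gauge, hex key case and bolt beside the stand alone, and finish still holding the dish there in the air, level and still, with the ball settled in the middle.

Things in the scene. Friction and masses are not known exactly. Their poses are not given: they have to be found in the camera images.
- stand: fixed aluminium stand: round foot, 144 mm diameter, with a 60 mm wide tongue reaching 155 mm out to its own -y side, carrying keeper and lever. Origin: centre of the round foot on the bench, z up. Dish seat 20 mm up. Five upright pins (6 mm thick, tops 30 mm above the bench) stand 2 mm clear round the dish and beside its tab, so it comes out only straight up (10 mm clears them)
- lever (a joint): angle of the cam lever about its upright pivot, rad: 0 = locked (points along the stand's -x), 1.57 = fully released (points along the stand's -y, away from the dish), at a stop. Grows counterclockwise seen from above. Stays where left; 1 to 2 N at the knob moves it
- lever_pivot (a point): point on the lever's upright pivot axis, at the height of lever_knob, 122 mm from the dish centre in the stand's -y
- lever_knob (a point): middle of the upright black round grip (14 mm diameter, 38 mm tall, its top 86 mm and its foot 48 mm above the bench) at the end of the lever, 60 mm from the pivot axis
- keeper (a joint): travel of the flat sliding keeper (18 mm wide), m: 0 = its end overlaps the dish's tab by 8 mm and holds the dish down, 0.018 = drawn back clear of the tab. The cam lever alone drives it, in proportion to its angle
- dish: loose white dish, 120 mm diameter, about 0.25 kg; floor a very shallow cone rising 4 degrees to a rim 15 mm high, with a scribed ring of 22 mm radius round its middle; a 24 mm wide tab stands 20 mm out at its -y side. Origin: centre of its underside, z up; it starts on the seat with its axes along the stand's
- dish_grip (a point): centre of the black grip block in the middle of the dish's bow handle, over the dish's centre, 80 mm above its underside. The block is 60 mm long along the dish's x, 12 mm thick along y, 22 mm tall; grip it across the 12 mm from above. The 7 mm bow runs along the dish's x from rim to rim; block and ball are 43 mm apart
- dish_floor (a point): lowest point of the dish's floor, at its centre, 6 mm above its underside
- ball_center (a point): centre of the loose steel ball, 20 mm diameter, lying in the middle of the dish
- pin_gauge: bystander: pin gauge 21x110x18 mm lying beside the stand; origin at the centre of its underside
- hex_key_set: bystander: hex key case 22x92x24 mm lying beyond the stand; origin at the centre of its underside
- bolt_0: bystander: bolt 34 mm tall standing on its head left of the stand; origin at the centre of its underside
Not all that is in view belongs to the job. There is more than one size of the stand; the job needs the larger.

How it is judged:
By the outcome, as a careful person would: the job done as asked, in the order asked, and still so for the second after the job is handed in, while the arm keeps its last pose, push and grip.
It also fails if it takes over 58 s, if anything falls off the work surface, if the arm or the gripper's body presses on something with over 40 N, if the wrist force passes 120 N, or if a joint passes its speed limit or range.

### The arm

A 6-joint arm with a two-finger parallel gripper is mounted at the origin on a cart in front of the work surface, level with it; the furniture and walls round the work are solid. World frame = base frame: x ahead of the robot, y to its left, z up, the work surface at z = 0. Lengths are in m, angles in rad, forces in N, time in s.
With the tool pointing down it reaches from about 0.4 to 0.925 m from the base axis. Payload 3.4 kg.
Tool frame: the origin (TCP) lies on the centre line of the jaws, within the pads' length; the fingertips stand 8 mm ahead of it and the grasp point (between the pads) lies 11 mm behind it; z points along the fingers, y is the direction in which the jaws open and shut (so a half turn about z gives the same grasp; the last joint's range is limited). The gripper opens to 85 mm and grips with 20 to 120 N. Pads are 22 mm wide; open, the fingers measure 114 mm over their backs; the gripper's body (76 mm by 85 mm) begins 54 mm behind the grasp point. The pads swing forward as they close: fully open they stand 13 mm farther back than shut.
Start: joints at [-1.262, 0.307, 1.506, -0, 1.328, -0.073], TCP at [0.214, -0.534, 0.239] pointing down, gripper open.
Joint ranges: [-3.12, 3.12], [-1.05, 2.28], [0.14, 2.33], [-1.42, 4.57], [0.1, 2.73], [-2.68, 2.68]. Speed limits (rad/s): [2.57, 2.57, 3.14, 3.14, 3.14, 3.14].

### API

Orientations are given as a unit quaternion [x, y, z, w].
In Python, from rig import readout, cams, env gives the robot as it stands. The module is installed in compiled form; this text tells all that it offers.
- The arm moves only by the shell command python3 -m jog 'ROWS'. ROWS is a JSON object of lists of equal length, an entry for each row: "hand": the finger opening in mm, from 0 to 85.4; "travel": the shift along the world's x, y, z in mm, a list of three; "turn": the turn about the world's z in degrees. A call has 1 to 8 rows; each row shifts and turns the pose as measured when the row begins; what a row does not reach is not made up. A row lasts 1/12 s, in which the tool goes at most 41.7 mm and 7.16 degrees, less where a joint would pass 70% of its speed; a pose out of reach is approached as far as the arm can. A call with a gripper value outside its range is refused whole. The fingers move at their own pace and stop on an object; the grip force is fixed at half the most. Time passes only in rows, so rows that do not move let the fingers close. It gives the time, the measured TCP pose, the force and the opening at its end, in the units of the state.
- readout.get_obs(): the state, without advancing time (a new reading comes with each control period).
- cams.snapshot(name): name is "side" or "top" or "wrist"; returns the picture (400x640x3 uint8, red, green, blue); there is no depth.
- cams.camera_params(name): a dict with "camera_matrix" (3x3 intrinsics, pixels), "dist" ([k1, k2, p1, p2, k3] as OpenCV has them; the pictures are not rectified), "R" (3x3) and "t" (3): a world point X has camera coordinates R X + t. Camera axes: x right, y down, z forward; pixel columns grow to the right and rows downward; lengths in m; the calibration is good to about 2 mm. A picture is of the moment at which its call begins: read the wrist's pose just before it. camera_params takes no time and is no camera call; for the wrist camera it gives the pose at the moment of the call.
- env.finish_job(): hands the job in, once; it reports no verdict.
The state is a dict: "time": time; "qpos": joint angles; "qd": joint speeds; "joint_torque": joint torques, N m; "ee_pos": TCP position; "eef_rot": TCP orientation; "force": force on the tool from outside, world axes, zero at the start; "wrist_torque": the same for the moment, N m; "width": finger opening in m.
Only numpy, scipy, OpenCV 4.12 (cv2) and the standard library are available. Lean on these libraries where they do the work, as an engineer would, in place of code of your own. Each camera call takes 0.05 s, during which the arm holds its last target.

## Working session

There is one attempt and no reset: what is moved stays moved. The work goes in short steps, Python scripts to look and compute and a shell command to move; the robot and the scene stay as the last step left them, time stands still between calls to the robot, and variables do not carry over. Pictures are saved under pics/ and viewed, and the job is handed in when it is done.

```bash
mkdir -p pics; python3 - <<'E'
from rig import readout,cams
import cv2
o=readout.get_obs();print({k:o[k] for k in('time','ee_pos','eef_rot','force','width')})
for n in('side','top','wrist'):
    p=cams.camera_params(n);print(n,p)
    cv2.imwrite(f'pics/a_{n}.png',cams.snapshot(n)[:,:,::-1])
E
```

```text
{'time': 0.0, 'ee_pos': array([ 0.21399925, -0.53295484,  0.23837281]), 'eef_rot': array([ 9.81837082e-01,  1.89723159e-01, -1.22384876e-04, -1.02559460e-03]), 'force': array([-0.22491546,  0.35939345, -0.38725898]), 'width': 0.08545906761442186}
side {'camera_matrix': array([[461.62917071,   0.        , 320.55636869],
       [  0.        , 461.62917071, 199.25015304],
       [  0.        ,   0.        ,   1.        ]]), 'dist': array([-0.03813456,  0.        ,  0.        ,  0.        ,  0.        ]), 'R': array([[ 9.91658178e-01,  1.28892063e-01, -9.45439598e-04],
       [ 1.03569360e-01, -8.01156150e-01, -5.89425323e-01],
       [-7.67296905e-02,  5.84410523e-01, -8.07822316e-01]]), 't': array([-0.48925314, -0.11496901,  1.01986979])}
top {'camera_matrix': array([[462.03446606,   0.        , 317.3317518 ],
       [  0.        , 462.03446606, 193.57217698],
       [  0.        ,   0.        ,   1.        ]]), 'dist': array([-0.1290994,  0.       ,  0.       ,  0.       ,  0.       ]), 'R': array([[-0.02874882, -0.99958589,  0.00124916],
       [-0.97742359,  0.02784968, -0.20944577],
       [ 0.20932425, -0.00724227, -0.97781947]]), 't': array([-0.12261274,  0.50125   ,  0.92437656])}
wrist {'camera_matrix': array([[277.56245385,   0.        , 318.71747489],
       [  0.        , 277.56245385, 198.96910778],
       [  0.        ,   0.        ,   1.        ]]), 'dist': array([-0.03253503,  0.        ,  0.        ,  0.        ,  0.        ]), 'R': array([[ 0.37368234, -0.92755566, -0.00141726],
       [-0.89374536, -0.3604692 ,  0.26698538],
       [-0.24815468, -0.09850105, -0.96369954]]), 't': array([-0.57469132, -0.03429667,  0.37813861])}
```

View pics/a_side.png

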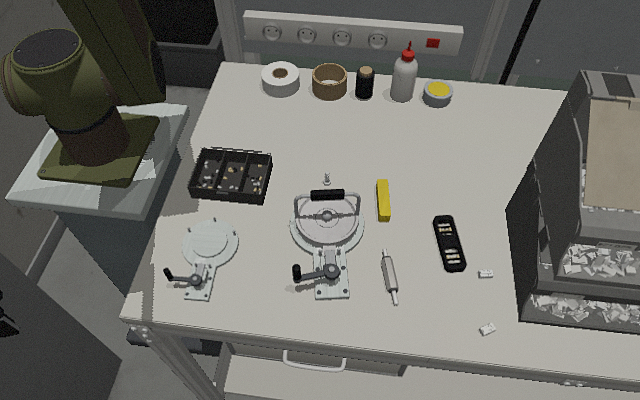

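View pics/a_top.png

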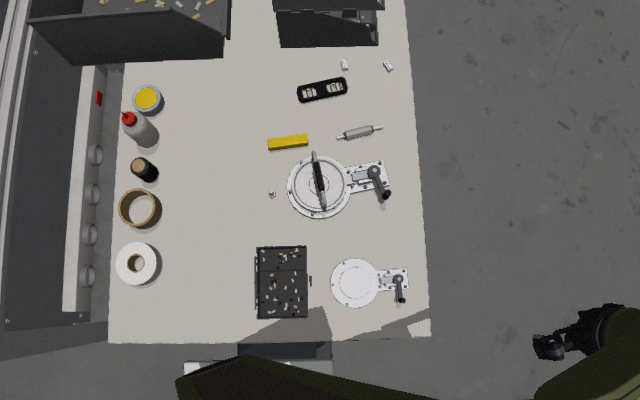

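View pics/a_wrist.png

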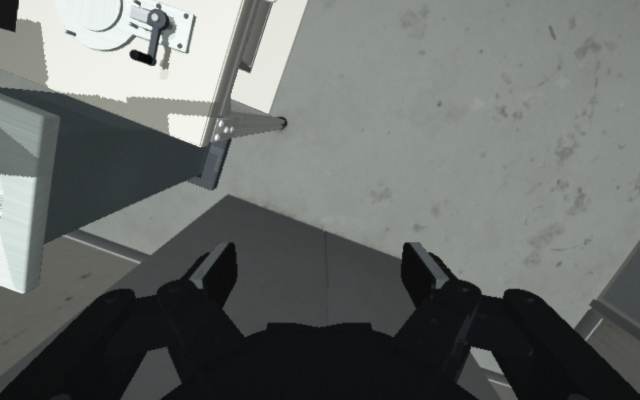

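```bash
python3 - <<'E'
import cv2,numpy as np
a=cv2.imread('pics/a_side.png');b=cv2.imread('pics/a_top.png')
c=cv2.resize(a[165:315,260:420],None,fx=5,fy=5,interpolation=cv2.INTER_CUBIC)[:600]
cv2.imwrite('pics/c_side.png',cv2.resize(a[175:305,270:410],None,fx=4.5,fy=4.5,interpolation=cv2.INTER_CUBIC))
cv2.imwrite('pics/c_top.png',cv2.resize(b[120:230,260:400],None,fx=5,fy=5,interpolation=cv2.INTER_CUBIC))
E
```

```text
(no output)
```

View pics/c_side.png

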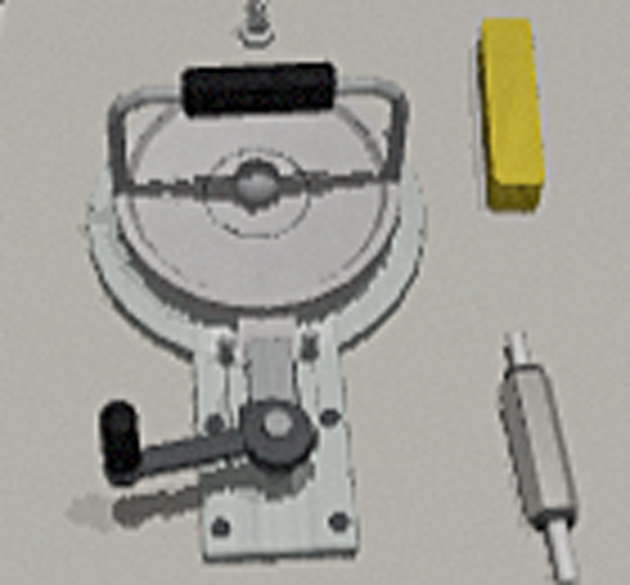

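View pics/c_top.png

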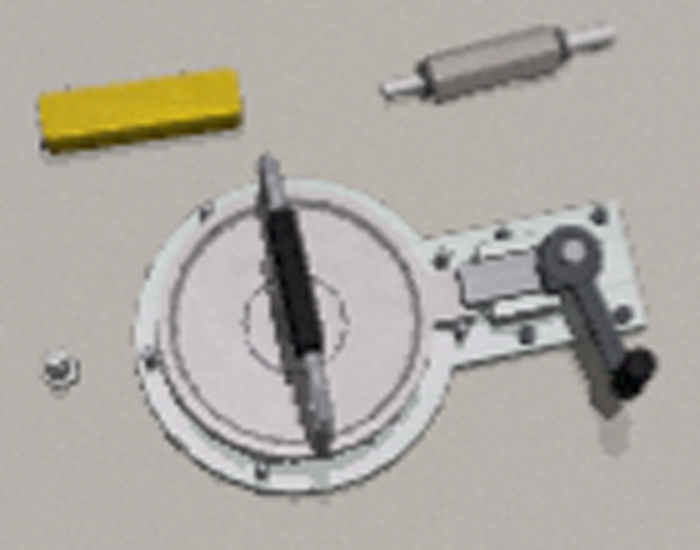

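```bash
cat > h.py <<'E'
import cv2,numpy as np
from rig import cams,readout
def ray(n,px,P=None):
    p=P or cams.camera_params(n)
    u=cv2.undistortPoints(np.array([[px]],float),p['camera_matrix'],np.array(p['dist']))[0,0]
    R=p['R'];c=-R.T@p['t'];d=R.T@np.array([u[0],u[1],1]);return c,d/np.linalg.norm(d)
def plane(n,px,z,P=None):
    c,d=ray(n,px,P);return c+d*(z-c[2])/d[2]
def tri(rs):
    A=sum(np.eye(3)-np.outer(d,d) for c,d in rs);b=sum((np.eye(3)-np.outer(d,d))@c for c,d in rs)
    x=np.linalg.solve(A,b);return x,[np.linalg.norm(np.cross(x-c,d)) for c,d in rs]
E
python3 - <<'E'
from h import *
np.set_printoptions(precision=4,suppress=True)
S=lambda x,y:(270+(x)/4.5,175+y/4.5);T=lambda x,y:(260+x/5,120+y/5)
for n,s,t in [('grip',(258,90),(296,281)),('knob',(119,440),(632,374)),('hub',(278,424),(571,252)),('gripL',(184,93),(311,352)),('gripR',(333,87),(283,210))]:
    print(n,*tri([ray('side',S(*s)),ray('top',T(*t))]))
    
print('ball',plane('side',S(257,186),.036))
print('grip100',plane('side',S(258,90),.1),plane('top',T(296,281),.1))
print('knob67',plane('side',S(119,440),.067),plane('top',T(632,374),.067))
# tilt etc: tongue corners z~? , foot disc outline
for q in [(618,200),(648,325)]: print('tongue end',plane('top',T(*q),.012))
# gauge, yellow
for q in [(383,90),(613,35),(428,80),(565,45)]: print('gauge',plane('top',T(*q),.009))
for q in [(42,95),(237,70),(241,120),(46,148)]: print('hex',plane('top',T(*q),.024))
print('bolt',plane('top',T(60,370),.017))
E
```

```text
grip [ 0.5235 -0.1412  0.1013] [np.float64(0.0004221978521800424), np.float64(0.0004221978521800345)]
knob [ 0.4889 -0.281   0.0653] [np.float64(0.0007545112757438274), np.float64(0.0007545112757437226)]
hub [ 0.5458 -0.2601  0.0522] [np.float64(0.000717292644057088), np.float64(0.0007172926440572719)]
gripL [ 0.4944 -0.1462  0.1007] [np.float64(0.0008776444988442013), np.float64(0.0008776444988442173)]
gripR [ 0.5528 -0.1369  0.1028] [np.float64(0.00014312130360156743), np.float64(0.0001431213036016049)]
ball [ 0.5243 -0.1423  0.036 ]
grip100 [ 0.5238 -0.14    0.1   ] [ 0.5234 -0.1414  0.1   ]
knob67 [ 0.4898 -0.2815  0.067 ] [ 0.4878 -0.281   0.067 ]
tongue end [ 0.5793 -0.2885  0.012 ]
tongue end [ 0.5213 -0.2984  0.012 ]
gauge [ 0.6351 -0.1848  0.009 ]
gauge [ 0.659  -0.2916  0.009 ]
gauge [ 0.6394 -0.2055  0.009 ]
gauge [ 0.6547 -0.2692  0.009 ]
hex [ 0.6321 -0.031   0.024 ]
hex [ 0.6413 -0.1187  0.024 ]
hex [ 0.6176 -0.12    0.024 ]
hex [ 0.6071 -0.0327  0.024 ]
bolt [ 0.5072 -0.0376  0.017 ]
```

Candidates, as side-image pixels:
- Larger stand with dish, ball and bow at (327,225). I choose this one. Its lever knob is at (296,272).
- Smaller empty stand at (210,245), with its own knob at (169,273). This is a decoy.
- Bystanders: yellow hex key case at (384,200), pin gauge at (390,278), bolt at (326,180). The black case at (450,243) and tray at (231,175) are clutter.

The close crops confirm the choice: dish, ball, ring and black grip block are all there, and the stand's yaw is about 10°. The lever seems to start about 10° past locked.

```bash
python3 -m jog '{"hand":[26,26,26,26,26,26,26,26],"travel":[[30,27,0],[30,27,0],[30,27,0],[30,27,0],[30,27,0],[30,27,0],[30,27,0],[30,27,0]],"turn":[0,0,0,0,0,0,0,0]}'
```

```text
time: 0.82
ee_pos: [0.4535, -0.3149, 0.2358]
eef_rot: [0.983, 0.181, -0.003, -0.001]
force: [0.7, -0.6, 0.1]
width: 0.026
```

```bash
python3 -m jog '{"hand":[26,26,26,26,26],"travel":[[18,17,-20],[17,17,-30],[0,0,-25],[0,0,0],[0,0,0]],"turn":[0,0,0,0,0]}'
python3 - <<'E'
from h import *
o=readout.get_obs();print(o['time'],o['ee_pos'],o['eef_rot'])
P=cams.camera_params('wrist');im=cams.snapshot('wrist');cv2.imwrite('pics/b_wrist.png',im[:,:,::-1]);cv2.imwrite('pics/b_side.png',cv2.resize(cams.snapshot('side')[150:320,200:440,::-1],None,fx=3,fy=3))
for X in [(.489,-.281,.086),(.5447,-.2613,.052),(.5235,-.1412,.111)]:
    print(cv2.projectPoints(np.array([X]),cv2.Rodrigues(P['R'])[0],P['t'],P['camera_matrix'],P['dist'])[0].ravel())
E
```

```text
time: 1.23
ee_pos: [0.498, -0.2717, 0.1599]
eef_rot: [0.982, 0.187, 0.001, 0.0]
force: [0.4, -0.3, -0.2]
width: 0.0261
1.2333 [ 0.49802422 -0.27170733  0.15986935] [9.82380232e-01 1.86891962e-01 6.68920578e-04 1.66602762e-04]
[324.45426355 226.43273282]
[326.55012316 147.98350384]
[143.57121228 118.28135238]
```

View pics/b_wrist.png

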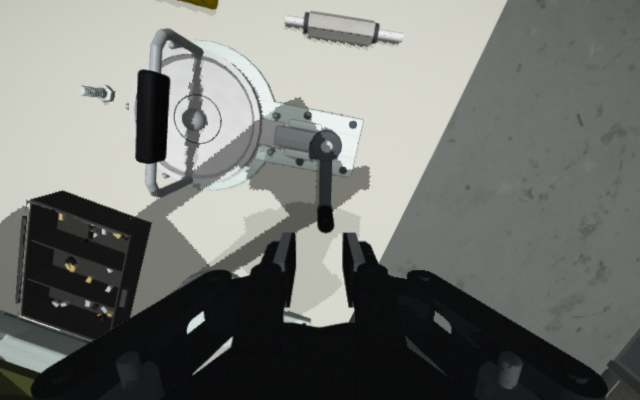

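View pics/b_side.png

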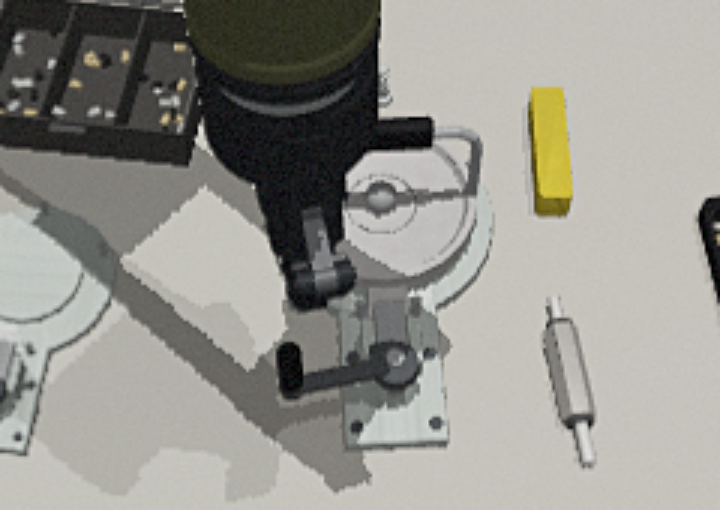

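The wrist view shows the knob at (326,220), hub at (325,148) and grip block at (152,117). The projections of my estimates agree. Next I go over the knob and down.

```bash
python3 -m jog '{"hand":[26,26,26,26],"travel":[[-9,-9,0],[0,0,0],[0,0,0],[0,0,0]],"turn":[0,0,0,0]}'
```

```text
time: 1.67
ee_pos: [0.4879, -0.2871, 0.1656]
eef_rot: [0.983, 0.184, 0.003, 0.004]
force: [-0.5, 0.2, 0.0]
width: 0.0262
```

```bash
python3 -m jog '{"hand":[26,26,26,26],"travel":[[1,5,-20],[0,0,-10],[0,0,0],[0,0,0]],"turn":[0,0,0,0]}'
```

```text
time: 2.0
ee_pos: [0.4895, -0.2855, 0.1384]
eef_rot: [0.983, 0.182, 0.006, 0.007]
force: [-0.1, -0.1, 0.0]
width: 0.0256
```

```bash
python3 -m jog '{"hand":[26],"travel":[[0,0,0]],"turn":[0]}'
```

```text
time: 2.08
ee_pos: [0.4894, -0.2857, 0.1387]
eef_rot: [0.983, 0.182, 0.006, 0.007]
force: [0.0, -0.2, 0.0]
width: 0.0258
```

```bash
python3 -m jog '{"hand":[26,26,26,26,26],"travel":[[0,4,-5],[0,0,-10],[0,0,-10],[0,0,-5],[0,0,0]],"turn":[0,0,0,0,0]}'
```

```text
time: 2.5
ee_pos: [0.4906, -0.282, 0.1076]
eef_rot: [0.983, 0.182, 0.007, 0.008]
force: [-1.0, 0.1, -0.4]
width: 0.0261
```

```bash
python3 - <<'E'
from h import *
cv2.imwrite('pics/d_wrist.png',cams.snapshot('wrist')[:,:,::-1]);cv2.imwrite('pics/d_side.png',cv2.resize(cams.snapshot('side')[150:320,200:440,::-1],None,fx=3,fy=3))
E
```

```text
(no output)
```

View pics/d_wrist.png

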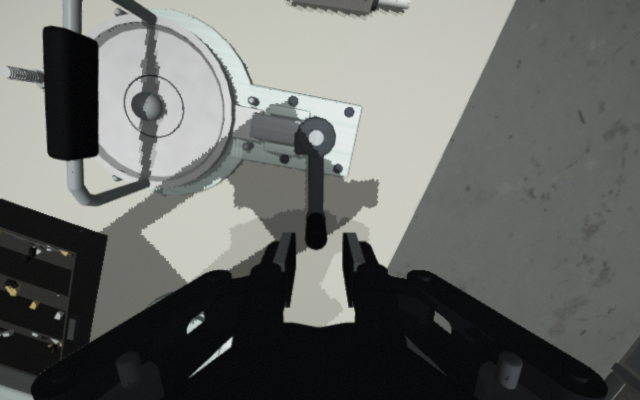

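View pics/d_side.png

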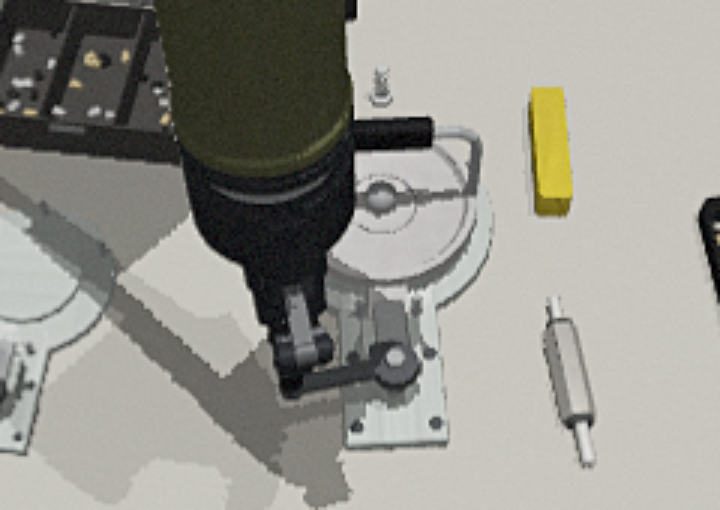

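The wrist view has the knob at (316,240) between the pads at (285,250) and (350,250), so I continue down.

```bash
python3 -m jog '{"hand":[26,26,26,26,26,26],"travel":[[-1,1,-10],[-1,0,-10],[0,0,-10],[0,0,-8],[0,0,-2],[0,0,0]],"turn":[0,0,0,0,0,0]}'
```

```text
time: 3.1
ee_pos: [0.4897, -0.2817, 0.0653]
eef_rot: [0.983, 0.182, 0.008, 0.009]
force: [0.3, -0.1, -0.8]
width: 0.0263
```

```bash
python3 -m jog '{"hand":[20,20,20,20,20,20,20],"travel":[[0,0,0],[2,-5,0],[2,-5,0],[3,-4,0],[3,-4,0],[0,0,0],[0,0,0]],"turn":[0,5,5,5,5,0,0]}'
```

```text
time: 3.68
ee_pos: [0.4986, -0.2982, 0.0655]
eef_rot: [0.934, 0.356, 0.009, 0.005]
force: [-0.2, -0.6, -0.3]
width: 0.0197
```

```bash
python3 -m jog '{"hand":[20,20,20,20,20,20,20,20],"travel":[[4,-5,0],[4,-4,0],[4,-3,0],[4,-3,0],[5,-2,0],[5,-2,0],[0,0,0],[0,0,0]],"turn":[5,5,5,5,5,5,0,0]}'
```

```text
time: 4.35
ee_pos: [0.5209, -0.314, 0.066]
eef_rot: [0.809, 0.588, 0.007, -0.0]
force: [-0.9, 0.0, 0.2]
width: 0.0201
```

```bash
python3 -m jog '{"hand":[20,20,20,20,20,20,20,20],"travel":[[5,-4,0],[5,-3,0],[5,-2,0],[5,0,0],[5,0,0],[5,0,0],[5,1,0],[0,0,0]],"turn":[5,5,5,5,5,2,0,0]}'
```

```text
time: 5.02
ee_pos: [0.5513, -0.3198, 0.0664]
eef_rot: [0.652, 0.759, 0.004, -0.005]
force: [-0.0, -0.5, -0.1]
width: 0.0198
```

```bash
python3 -m jog '{"hand":[20,20,20,20],"travel":[[4,1,0],[3,1,0],[2,0,0],[0,0,0]],"turn":[0,0,0,0]}'
```

```text
time: 5.35
ee_pos: [0.5587, -0.3172, 0.0665]
eef_rot: [0.654, 0.757, 0.003, -0.006]
force: [-1.0, -1.1, 1.0]
width: 0.0199
```

```bash
python3 -m jog '{"hand":[20,20,20],"travel":[[3,0,0],[2,0,0],[0,0,0]],"turn":[0,0,0]}'
python3 - <<'E'
from h import *
print(readout.get_obs()['force'])
cv2.imwrite('pics/e_top.png',cv2.resize(cams.snapshot('top')[120:230,260:400,::-1],None,fx=5,fy=5));cv2.imwrite('pics/e_side.png',cv2.resize(cams.snapshot('side')[150:320,200:440,::-1],None,fx=3,fy=3))
E
```

```text
time: 5.6
ee_pos: [0.5583, -0.3171, 0.0664]
eef_rot: [0.654, 0.756, 0.0, -0.01]
force: [-0.8, 0.3, -0.9]
width: 0.02
[-0.78955788  0.25085857 -0.9311543 ]
```

View pics/e_top.png

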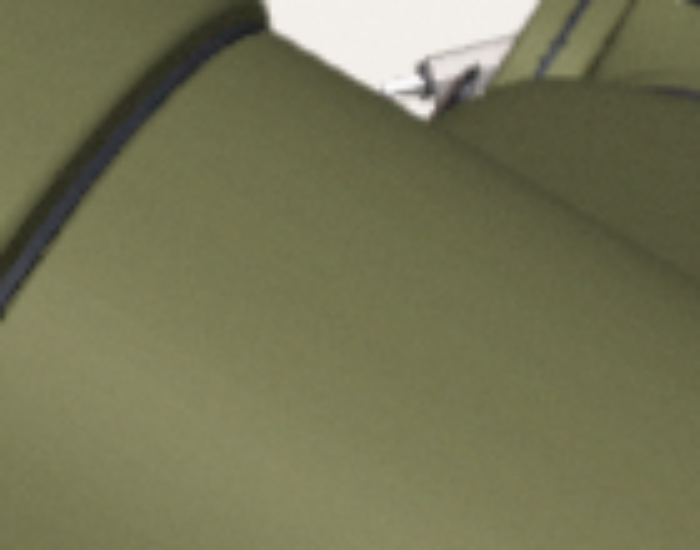

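View pics/e_side.png

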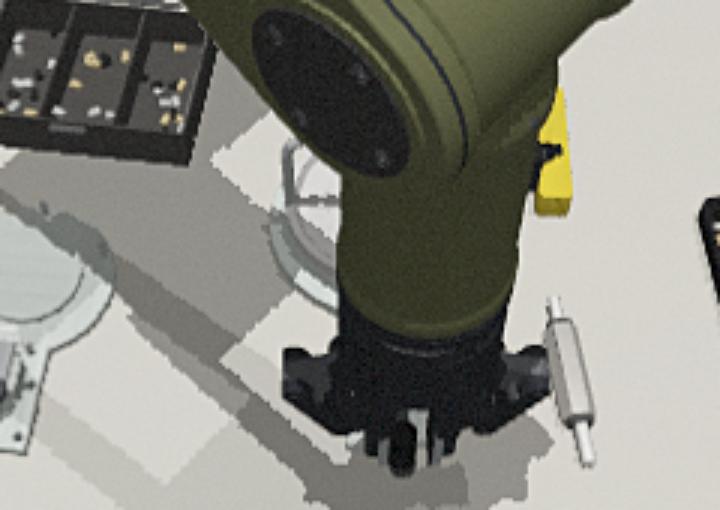

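```bash
python3 -m jog '{"hand":[20,20],"travel":[[4,1,0],[5,1,0]],"turn":[0,0]}'
python3 -m jog '{"hand":[20],"travel":[[0,0,0]],"turn":[0]}'
python3 - <<'E'
from h import *
cv2.imwrite('pics/f_wrist.png',cams.snapshot('wrist')[:,:,::-1])
E
```

```text
time: 5.87
ee_pos: [0.5591, -0.3168, 0.066]
eef_rot: [0.653, 0.757, -0.006, -0.016]
force: [-16.9, -7.3, 9.0]
width: 0.0197
time: 5.95
ee_pos: [0.5577, -0.3172, 0.066]
eef_rot: [0.653, 0.757, -0.007, -0.017]
force: [0.3, -0.3, -0.8]
width: 0.0198
```

View pics/f_wrist.png

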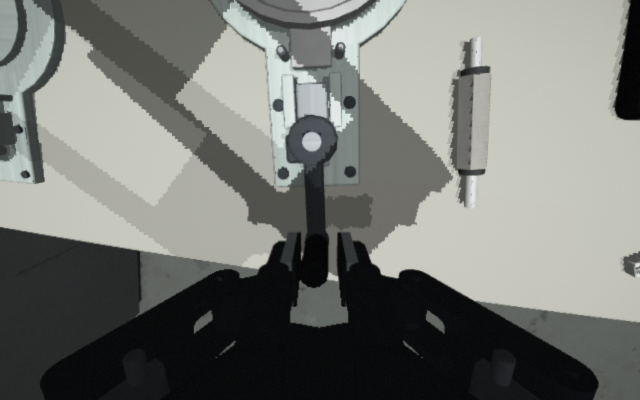

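The lever points straight away from the dish along the tongue in the wrist view: hub (312,140), knob (314,255). A 17 N push no longer moved it, so it is at the stop. The keeper end at (311,90) is drawn back. I open up and rise.

```bash
python3 -m jog '{"hand":[34,34,34,34,34,34,34,34],"travel":[[0,0,0],[-1,0,0],[0,0,0],[0,0,8],[0,0,15],[0,0,25],[0,0,25],[0,0,15]],"turn":[0,0,0,0,0,0,0,0]}'
python3 -m jog '{"hand":[34],"travel":[[0,0,0]],"turn":[0]}'
```

```text
time: 6.67
ee_pos: [0.5599, -0.3132, 0.154]
eef_rot: [0.653, 0.757, -0.003, -0.018]
force: [0.5, -0.6, 0.4]
width: 0.0342
time: 6.75
ee_pos: [0.5625, -0.3142, 0.1583]
eef_rot: [0.653, 0.757, -0.003, -0.014]
force: [0.5, -0.3, -0.1]
width: 0.0337
```

```bash
python3 -m jog '{"hand":[40,40,40,40,40,40,40,40],"travel":[[-3,14,3],[-3,14,3],[-3,14,3],[-3,14,0],[-3,14,0],[-3,14,0],[-3,14,0],[-3,14,0]],"turn":[-7,-7,-7,-7,-7,-7,-7,-7]}'
python3 -m jog '{"hand":[40,40,40,40,40,40,40],"travel":[[-3,14,0],[-3,14,0],[-3,14,0],[-3,10,0],[-2,5,0],[0,0,0],[0,0,0]],"turn":[-7,-7,-7,-6,-4,0,0]}'
```

```text
time: 7.42
ee_pos: [0.541, -0.2001, 0.1674]
eef_rot: [0.937, 0.35, 0.005, -0.01]
force: [-0.2, -0.5, 0.1]
width: 0.0404
time: 8.0
ee_pos: [0.5242, -0.1346, 0.1639]
eef_rot: [0.997, 0.079, 0.006, -0.011]
force: [0.1, 0.8, 0.4]
width: 0.0399
```

```bash
python3 -m jog '{"hand":[40,40,40],"travel":[[0,-6,0],[0,0,0],[0,0,0]],"turn":[1,0,0]}'
python3 - <<'E'
from h import *
o=readout.get_obs();print(o['ee_pos'],o['eef_rot'],o['qpos'])
P=cams.camera_params('wrist');cv2.imwrite('pics/g_wrist.png',cams.snapshot('wrist')[:,:,::-1])
for X in [(.5235,-.1412,.111),(.494,-.1464,.111),(.553,-.136,.111)]:
    print(cv2.projectPoints(np.array([X]),cv2.Rodrigues(P['R'])[0],P['t'],P['camera_matrix'],P['dist'])[0].ravel())
cv2.imwrite('pics/g_side.png',cv2.resize(cams.snapshot('side')[150:320,200:440,::-1],None,fx=3,fy=3))
E
```

```text
time: 8.25
ee_pos: [0.5247, -0.141, 0.1632]
eef_rot: [0.996, 0.091, 0.006, -0.011]
force: [0.3, 0.2, -1.2]
width: 0.0401
[ 0.52466994 -0.14104454  0.16320938] [ 0.99580353  0.09065402  0.00640903 -0.01077471] [-0.35712576  0.33156874  1.68209571  0.02767024  1.12585556  1.02021483]
[319.46414197 224.49688121]
[319.09543255 262.47789482]
[319.86171574 183.40140888]
```

View pics/g_wrist.png

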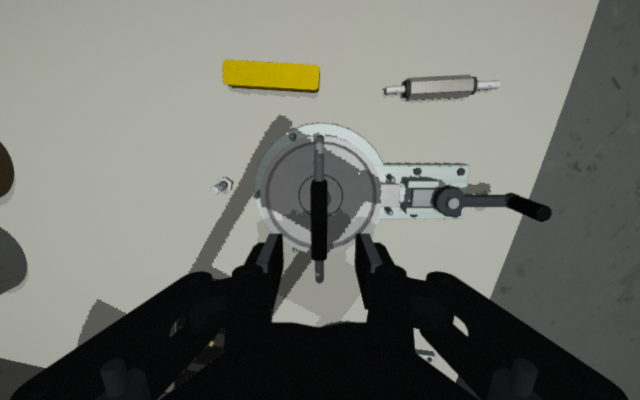

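View pics/g_side.png

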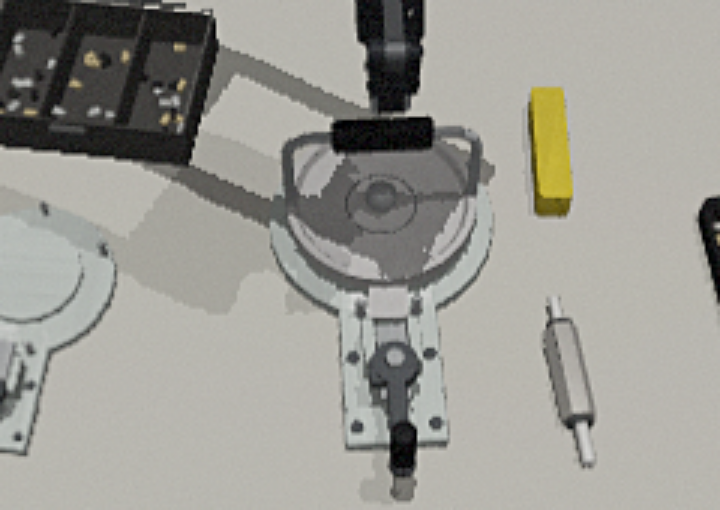

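The side view shows the lever pointing away from the dish, knob at crop (403,445), and the tab at (390,303) free of the keeper. In the wrist view the block (319,180–260) lies parallel to and centred between the pads. Next I descend.

```bash
python3 -m jog '{"hand":[36,36,36,36,36,36,36,36],"travel":[[-1,0,-8],[0,0,-10],[0,0,-10],[0,0,-10],[0,0,-10],[0,0,-10],[0,0,-5],[0,0,0]],"turn":[0,0,0,0,0,0,0,0]}'
```

```text
time: 9.02
ee_pos: [0.5224, -0.1409, 0.0926]
eef_rot: [0.996, 0.09, 0.006, -0.011]
force: [-0.3, 0.0, 1.4]
width: 0.0363
```

```bash
python3 -m jog '{"hand":[30,24,20,18],"travel":[[0,0,-3],[0,0,0],[0,0,0],[0,0,0]],"turn":[0,0,0,0]}'
python3 - <<'E'
from h import *
cv2.imwrite('pics/i_wrist.png',cams.snapshot('wrist')[:,:,::-1])
E
```

```text
time: 9.35
ee_pos: [0.5222, -0.1409, 0.0888]
eef_rot: [0.996, 0.09, 0.005, -0.011]
force: [-0.7, -0.0, 0.7]
width: 0.018
```

View pics/i_wrist.png

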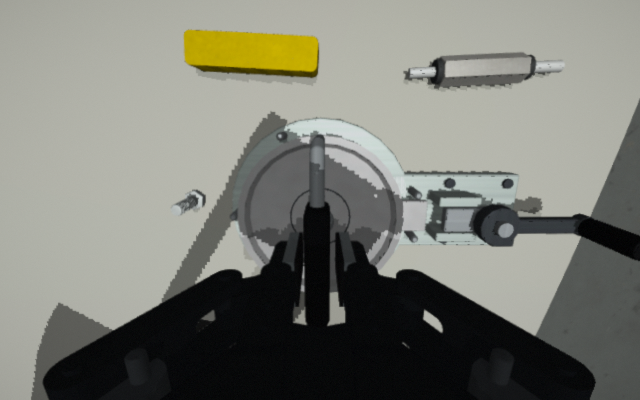

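```bash
python3 -m jog '{"hand":[16,14,13,12,11,8,8,8],"travel":[[0,0,0],[0,0,0],[0,0,0],[0,0,0],[0,0,0],[0,0,0],[0,0,0],[0,0,0]],"turn":[0,0,0,0,0,0,0,0]}'
python3 - <<'E'
from h import *
o=readout.get_obs();print(o['wrist_torque'])
cv2.imwrite('pics/j_wrist.png',cams.snapshot('wrist')[:,:,::-1]);cv2.imwrite('pics/j_side.png',cv2.resize(cams.snapshot('side')[150:320,200:440,::-1],None,fx=3,fy=3))
E
```

```text
time: 10.07
ee_pos: [0.5229, -0.1411, 0.0905]
eef_rot: [0.996, 0.091, 0.007, -0.011]
force: [-0.1, 1.0, 0.9]
width: 0.0109
[-0.03055951  0.03349827  0.03409049]
```

View pics/j_side.png

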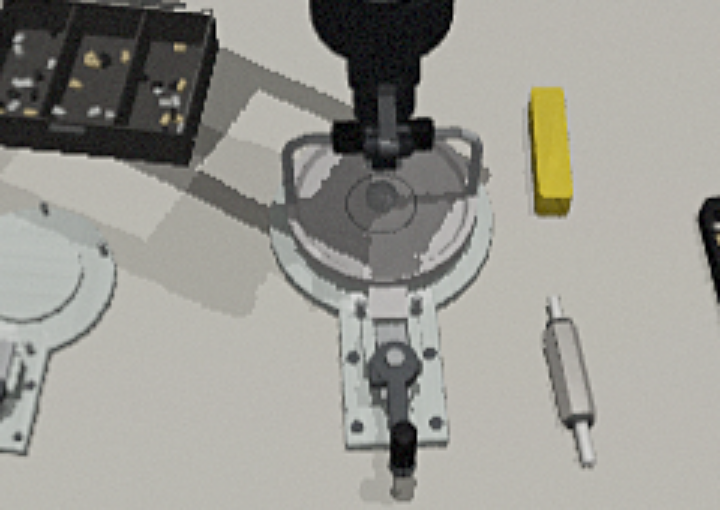

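```bash
python3 -m jog '{"hand":[8,8],"travel":[[0,0,-2],[0,0,-2]],"turn":[0,0]}'
python3 -m jog '{"hand":[8,8],"travel":[[0,0,-2],[0,0,0]],"turn":[0,0]}'
python3 - <<'E'
from h import *
o=readout.get_obs();print(o['wrist_torque'])
im=cams.snapshot('side')
cv2.imwrite('pics/k_side.png',cv2.resize(im[185:255,275:375,::-1],None,fx=7,fy=7,interpolation=cv2.INTER_CUBIC))
E
```

```text
time: 10.33
ee_pos: [0.523, -0.1403, 0.09]
eef_rot: [0.996, 0.091, 0.007, -0.011]
force: [-6.6, 1.3, 19.9]
width: 0.0114
time: 10.5
ee_pos: [0.523, -0.1406, 0.0909]
eef_rot: [0.996, 0.091, 0.008, -0.01]
force: [0.6, 0.5, -2.7]
width: 0.011
[-0.03214879 -0.0136719   0.00122486]
```

View pics/k_side.png

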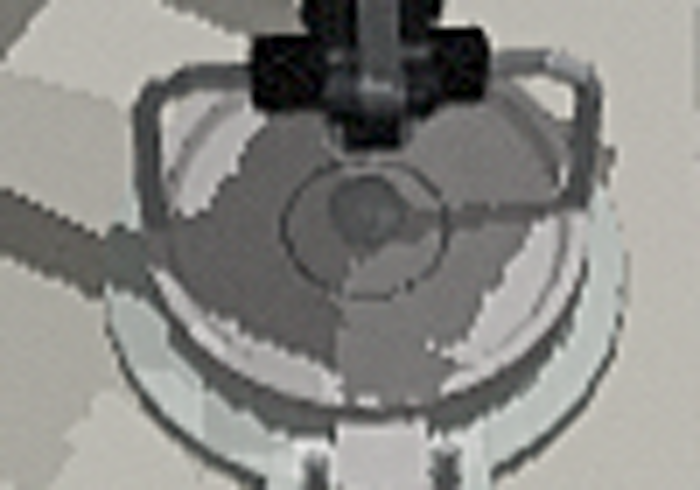

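```bash
python3 -m jog '{"hand":[8,8,8,8,8],"travel":[[0,0,1],[0,0,2],[0,0,3],[0,0,4],[0,0,4]],"turn":[0,0,0,0,0]}'
```

```text
time: 10.97
ee_pos: [0.5211, -0.1397, 0.1027]
eef_rot: [0.996, 0.091, 0.005, -0.012]
force: [0.6, -0.7, -3.4]
width: 0.0114
```

```bash
python3 -m jog '{"hand":[8,8,8,8,8,8,8,8],"travel":[[0,0,5],[0,0,6],[0,0,7],[0,0,8],[0,0,8],[0,0,8],[0,0,7],[0,0,6]],"turn":[0,0,0,0,0,0,0,0]}'
python3 -m jog '{"hand":[8,8,8,8,8,8],"travel":[[0,0,5],[0,0,4],[0,0,3],[0,0,1],[0,0,0],[0,0,0]],"turn":[0,0,0,0,0,0]}'
python3 - <<'E'
from h import *
im=cams.snapshot('side')
cv2.imwrite('pics/l_side.png',cv2.resize(im[130:300,230:430,::-1],None,fx=3.5,fy=3.5,interpolation=cv2.INTER_CUBIC))
E
```

```text
time: 11.63
ee_pos: [0.5209, -0.1396, 0.1638]
eef_rot: [0.996, 0.091, 0.005, -0.012]
force: [0.0, -0.6, -2.7]
width: 0.0112
time: 12.13
ee_pos: [0.5216, -0.1399, 0.1803]
eef_rot: [0.996, 0.091, 0.007, -0.011]
force: [1.2, -0.1, -3.2]
width: 0.011
```

View pics/l_side.png

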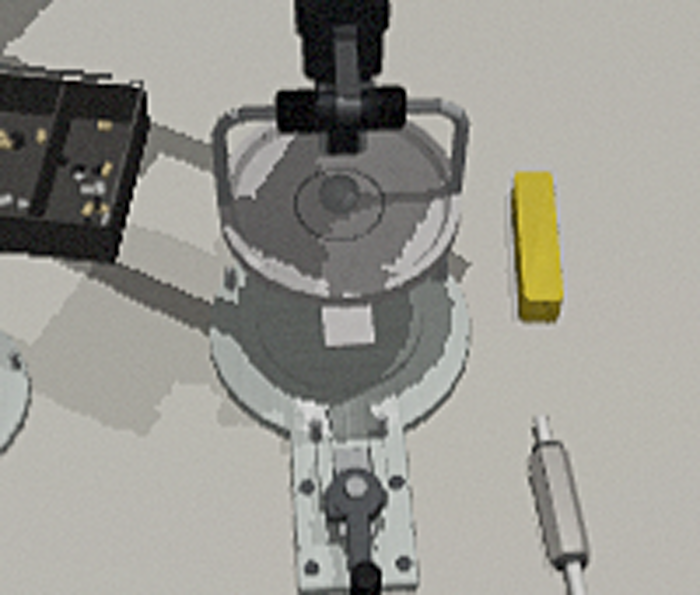

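The dish is up 89 mm. The ball sits in the ring at crop (340,193), and the tool's lean is unchanged since the grip. Now the quarter turn.

```bash
python3 -m jog '{"hand":[8,8,8,8,8,8,8,8],"travel":[[0,0,0],[0,0,0],[0,0,0],[0,0,0],[0,0,0],[0,0,0],[0,0,0],[0,0,0]],"turn":[1,2,3,4,4,4,4,4]}'
```

```text
time: 12.85
ee_pos: [0.5194, -0.1391, 0.1766]
eef_rot: [0.946, 0.325, 0.001, -0.014]
force: [-0.6, 0.5, -3.5]
width: 0.0112
```

```bash
python3 -m jog '{"hand":[8,8,8,8,8,8,8,8],"travel":[[0,0,0],[0,0,0],[0,0,0],[0,0,0],[0,0,0],[0,0,0],[0,0,0],[0,0,0]],"turn":[4,4,4,4,4,4,4,4]}'
python3 - <<'E'
from h import *
im=cams.snapshot('side')
cv2.imwrite('pics/m_side.png',cv2.resize(im[130:300,230:430,::-1],None,fx=3.5,fy=3.5,interpolation=cv2.INTER_CUBIC))
E
```

```text
time: 13.52
ee_pos: [0.5177, -0.1386, 0.1727]
eef_rot: [0.809, 0.587, -0.006, -0.016]
force: [0.3, 0.2, -2.6]
width: 0.0113
```

View pics/m_side.png

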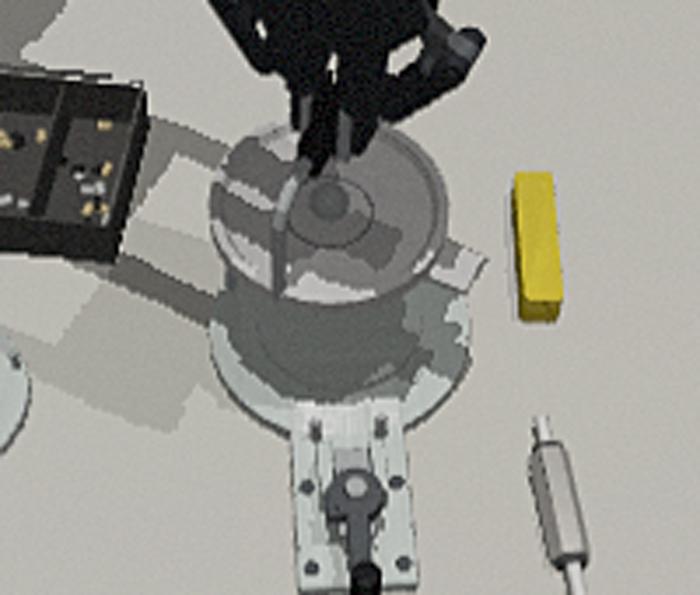

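```bash
python3 -m jog '{"hand":[8,8,8,8,8,8,8,8],"travel":[[0,0,1],[0,0,1],[0,0,1],[0,0,1],[0,0,1],[0,0,1],[0,0,1],[0,0,1]],"turn":[4,4,4,4,4,4,3,2]}'
```

```text
time: 14.23
ee_pos: [0.5163, -0.1379, 0.1776]
eef_rot: [0.629, 0.777, -0.012, -0.017]
force: [0.2, 0.8, -3.0]
width: 0.0114
```

```bash
python3 -m jog '{"hand":[8,8,8,8],"travel":[[0,0,0],[0,0,0],[0,0,0],[0,0,0]],"turn":[-1,0,0,0]}'
python3 - <<'E'
from h import *
o=readout.get_obs()
from scipy.spatial.transform import Rotation as R
def l(q,a=0): return R.from_euler('z',a,degrees=True).apply(R.from_quat(q).as_matrix()[:,2])
print(o['eef_rot'],l(o['eef_rot']),l([.996,.091,.007,-.011],90.5), o['force'],o['wrist_torque'],o['qd'])
cv2.imwrite('pics/n_side.png',cv2.resize(cams.snapshot('side')[130:300,230:430,::-1],None,fx=3.5,fy=3.5,interpolation=cv2.INTER_CUBIC))
cv2.imwrite('pics/n_wrist.png',cams.snapshot('wrist')[:,:,::-1])
E
```

```text
time: 14.57
ee_pos: [0.516, -0.1377, 0.1767]
eef_rot: [0.638, 0.77, -0.012, -0.018]
force: [0.1, 0.2, -2.5]
width: 0.011
[ 0.63772982  0.76996715 -0.01172189 -0.01771596] [-0.04223222  0.00454504 -0.99909748] [-0.02327846  0.01173373 -0.99966016] [ 0.09340349  0.22800675 -2.53542185] [ 0.02808304 -0.10343801  0.00523511] [-9.30091637e-04  2.62256474e-03  3.56333323e-03  1.81146642e-05
 -1.14219477e-03  1.98513181e-02]
```

View pics/n_side.png

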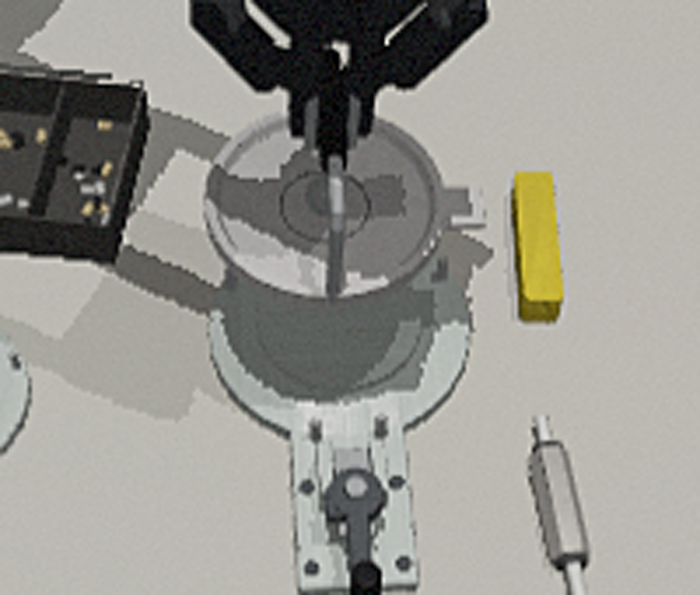

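View pics/n_wrist.png

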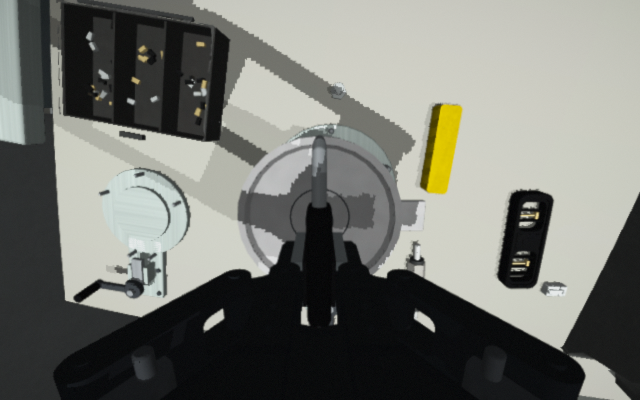

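```bash
python3 -m jog '{"hand":[8,8,8,8,8,8,8,8],"travel":[[0,0,0],[0,0,0],[0,0,0],[0,0,0],[0,0,0],[0,0,0],[0,0,0],[0,0,0]],"turn":[0,0,0,0,0,0,0,0]}'
python3 - <<'E'
from h import *
cv2.imwrite('pics/o_side.png',cv2.resize(cams.snapshot('side')[155:220,280:370,::-1],None,fx=8,fy=8,interpolation=cv2.INTER_CUBIC))
E
```

```text
time: 15.33
ee_pos: [0.516, -0.1378, 0.1768]
eef_rot: [0.638, 0.77, -0.012, -0.018]
force: [0.1, -0.3, -3.4]
width: 0.0112
```

View pics/o_side.png

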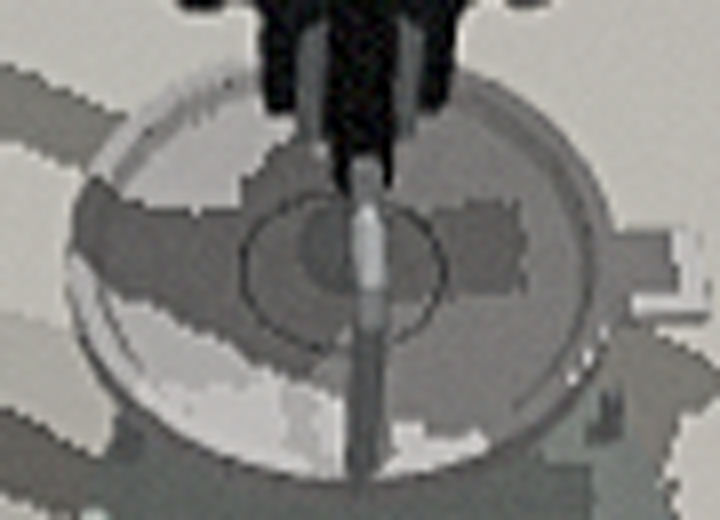

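The ball (left edge at crop 303, so its centre is near 349) sits within a couple of mm of the ring centre (343,270). The pose was unchanged over the last 8 rows.

```bash
python3 -c "
from rig import env;print(env.finish_job())"
```

```text
the job is handed in; nothing more can be done
None
```

The job is done and handed in at about 15.4 s of the 58 s allowed; the interface gave no verdict.

- **Lever:** I swung the lever on the larger stand round to its stop. A push of about 17–20 N no longer moved it, and the pictures show it pointing along the tongue with the keeper clear of the tab. It appeared to start about 10° past its locked position, not exactly at it.
- **Lift and turn:** I gripped the dish by its handle block, pressed it gently onto its seat (about 20 N) so it sat flat, and lifted it about 89 mm. It then turned about 90°, ending about 86 mm above its seat.
- **Last checks:** The pose did not change over the last 0.7 s. The ball lay within a couple of mm of the middle of the scribed ring, partly hidden by the bow. The hex key case and bolt were where they started in the last wrist picture, and the pin gauge in the last side picture.
- **What did not come out exactly:** The tool's lean drifted during the turn, so the dish is about 1.2° off level by the tool reading. It also moved sideways by about 7–8 mm over the lift and turn. I left both as they were.

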